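# Take the valve knob off a pressure cooker lid without knowing which way it unlocks

## Task

Take the black valve knob off the pressure cooker lid so it can be washed: it is a quarter-turn cap and nobody remembers which way it unlocks, so try one way and, if it binds, turn it the other way until it is free, never wrenching it upward while it is still locked. Then lift it straight off and finish while still holding it in the gripper, about 10 cm above the lid, without shifting the plates, the jar or the bin.

Things in the scene. Friction and masses are not known exactly. Their poses are not given: they have to be found in the camera images.
- lid: Stainless pressure cooker lid, rim down on the tiles, fixed. 228 mm across; in the middle a flat boss 60 mm across, top 40 mm above the tiles, carries the knob. Origin: centre of the underside, at tile level, below the knob's axis; z up; +x along the long black handle (104 to 236 mm from the centre, 64 mm high). A short grip opposite reaches 133 mm out, 39 mm high.
- knob: Black round ribbed valve knob, white bar on top, loose, about 90 g, 44 mm across, 40 mm high. Origin: centre of its underside, 40 mm above the tiles at the start; z is its axis, x along the white bar, at the start within 0.1 rad of the lid's x. A hidden quarter-turn catch holds it down with 2 mm of upward play; once clear it lifts straight up off a 17 mm high stem.
- knob_centre (a point): Centre of the knob, half-way up, 20 mm above its underside; axes as the knob's. One way about the vertical the knob binds hard after 0.1 to 0.4 rad; the other way it turns easily, is clear of the catch after 1.0 rad and stops at about 1.45 rad, so turn about 1.2 rad. Which way is free differs from start to start and cannot be seen; only the bind resists noticeably.
- plates: Two stacked melamine plates, yellow and green, 190 mm across, 27 mm high together; loose bystander. Origin: centre of the underside.
- jar: Amber glass jar with a red cap, 64 mm across, 110 mm high; loose bystander. Origin: centre of the underside.
- bin: Blue plastic bin with a closed flip-top lid, 192 x 162 mm, 187 mm high; loose bystander. Origin: centre of the underside.
Not all that is in view belongs to the job. Of the things shaped like the knob, the black one is meant.

How it is judged:
By the outcome, as a careful person would: the job done as asked, in the order asked, and still so for the second after the job is handed in, while the arm keeps its last pose, push and grip.
It also fails if it takes over 48 s, if anything falls off the work surface, if the arm or the gripper's body presses on something with over 40 N, if the wrist force passes 120 N, or if a joint passes its speed limit or range.

## Robot

A 7-joint arm with a two-finger parallel gripper is mounted at the origin on the work surface. World frame = base frame: x ahead of the robot, y to its left, z up, the work surface at z = 0. Lengths are in m, angles in rad, forces in N, time in s.
With the tool pointing down it reaches from about 0.35 to 0.9 m from the base axis. Payload 8.1 kg.
Tool frame: the origin (TCP) lies between the finger pads; the fingertips stand 17 mm ahead of it and the grasp point (between the pads) lies 2 mm behind it; z points along the fingers, y is the direction in which the jaws open and shut (so a half turn about z gives the same grasp; the last joint's range is limited). The gripper opens to 92 mm and grips with 3 to 60 N. Pads are 19 mm wide; open, the fingers measure 130 mm over their backs; the gripper's body (75 mm by 190 mm) begins 47 mm behind the grasp point.
Start: joints at [1.038, 0.434, 0.025, 1.573, -0.012, 1.134, -0.075], TCP at [0.26, -0.568, 0.244] pointing down, gripper open.
Joint ranges: [-2.62, 2.62], [-0.44, 2.09], [-1.27, 1.32], [0.08, 2.57], [-1.32, 4.46], [0.12, 2], [-2.74, 2.74]. Speed limits (rad/s): [2.22, 2.22, 3.01, 3.01, 3.14, 3.14, 3.14].

## Interface

Orientations are given as a rotation vector (axis times angle).
In Python, from cell import arm gives the robot as it stands. The module is installed in compiled form; this text tells all that it offers.
- The arm moves only by the shell command python3 -m crank 'ROWS' [FORCE]. ROWS is JSON, a list of rows, each a list of 5 numbers: the opening, from 0 (shut) to 1 (fully open), then the shift along the world's x, y, z normalised to -1 to 1, where 1 is 40 cm, then the turn about the world's z normalised to -1 to 1, where 1 is 60 degrees. In form: [[fingers, tx, ty, tz, twist], ...]. A call has exactly 8 rows; each row shifts and turns the commanded pose from where the row before left it; what a row does not reach is not made up. A row lasts 1/12 s, in which the tool goes at most 41.7 mm and 7.16 degrees, less where a joint would pass 70% of its speed; a pose out of reach is approached as far as the arm can. A call with a number of a shift or a turn outside -1 to 1 is refused whole. A call with a gripper value outside its range is refused whole. The fingers move at their own pace and stop on an object; FORCE is the grip in N (left out, the last holds). Time passes only in rows, so rows that do not move let the fingers close, or fill a call up. It gives the time, the measured TCP pose, the force and the opening at its end, in the units of the state.
- arm.observe(): the state, without advancing time (a new reading comes with each control period).
- arm.get_image(name): name is "scene" or "top" or "wrist"; returns the picture (384x512x3 uint8, red, green, blue); there is no depth.
- arm.get_calibration(name): a dict with "intrinsics" (3x3 intrinsics, pixels), "extrinsics" (4x4, takes a point from camera to world coordinates). Camera axes: x right, y down, z forward; pixel columns grow to the right and rows downward; lengths in m; the calibration is good to about 2 mm. The wrist camera is an equidistant fisheye: a pixel r from the principal point sees the ray r / f radians off the axis. A picture is of the moment at which its call begins: read the wrist's pose just before it. get_calibration takes no time and is no camera call; for the wrist camera it gives the pose at the moment of the call.
- arm.sign_off(): hands the job in, once; it reports no verdict.
The state is a dict: "clock": time; "joints": joint angles; "dq": joint speeds; "joint_efforts": joint torques, N m; "position": TCP position; "ee_rot": TCP orientation; "force": force on the tool from outside, world axes, zero at the start; "ft_torque": the same for the moment, N m; "width": opening from 0.0 (shut) to 1.0 (fully open).
Only numpy, scipy, OpenCV 4.12 (cv2) and the standard library are available. Lean on these libraries where they do the work, as an engineer would, in place of code of your own. Each camera call takes 0.05 s, during which the arm holds its last target.

## Working session

There is one attempt and no reset: what is moved stays moved. The work goes in short steps, Python scripts to look and compute and a shell command to move; the robot and the scene stay as the last step left them, time stands still between calls to the robot, and variables do not carry over. Pictures are saved under pics/ and viewed, and the job is handed in when it is done.

```bash
mkdir -p pics
python3 - <<'E'
from cell import arm
import cv2,numpy as np
s=arm.observe(); print({k:np.round(v,3) for k,v in s.items()})
for n in ["scene","top","wrist"]:
    c=arm.get_calibration(n); print(n,np.round(c["intrinsics"],1).tolist(),np.round(c["extrinsics"],3).tolist())
    cv2.imwrite(f"pics/{n}0.png",arm.get_image(n)[:,:,::-1])
E
```

```text
{'clock': np.float64(0.0), 'joints': array([ 1.038,  0.435,  0.025,  1.574, -0.012,  1.134, -0.075]), 'dq': array([ 0.001, -0.001,  0.   ,  0.001,  0.001, -0.   , -0.001]), 'joint_efforts': array([-1.0000e-03, -6.6786e+01,  9.8400e-01, -3.1445e+01, -6.1000e-02,
        4.3000e-02,  0.0000e+00]), 'position': array([ 0.26 , -0.568,  0.243]), 'ee_rot': array([-3.068e+00, -6.690e-01,  1.000e-03]), 'force': array([ 0.507,  0.46 , -0.268]), 'ft_torque': array([ 0.009, -0.004,  0.007]), 'width': np.float64(0.999)}
scene [[487.1, 0.0, 259.9], [0.0, 487.1, 193.2], [0.0, 0.0, 1.0]] [[-0.38, 0.519, -0.766, 1.578], [0.925, 0.199, -0.324, 0.435], [-0.016, -0.832, -0.555, 0.855], [0.0, 0.0, 0.0, 1.0]]
top [[425.7, 0.0, 255.9], [0.0, 425.7, 191.4], [0.0, 0.0, 1.0]] [[-0.021, -0.999, 0.034, 0.467], [-1.0, 0.02, -0.021, -0.014], [0.021, -0.035, -0.999, 1.202], [0.0, 0.0, 0.0, 1.0]]
wrist [[297.3, 0.0, 256.0], [0.0, 297.3, 191.4], [0.0, 0.0, 1.0]] [[0.417, -0.876, -0.243, 0.326], [-0.909, -0.402, -0.11, -0.538], [-0.002, 0.267, -0.964, 0.383], [0.0, 0.0, 0.0, 1.0]]
```

View pics/top0.png

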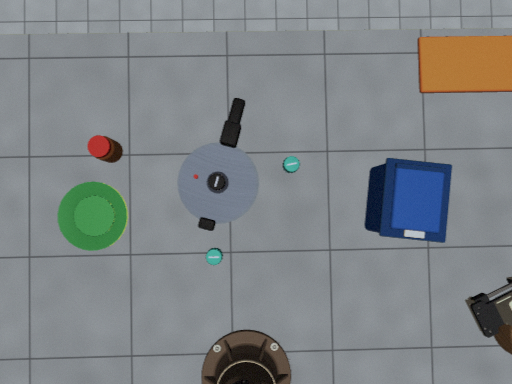

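View pics/scene0.png

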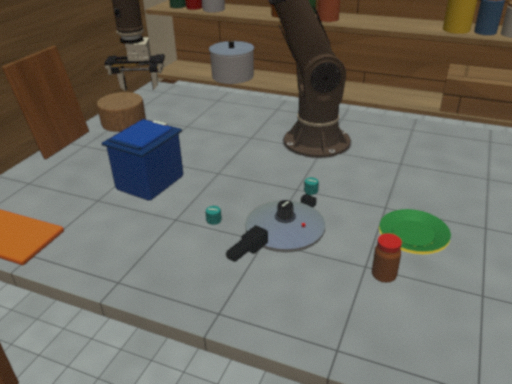

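View pics/wrist0.png

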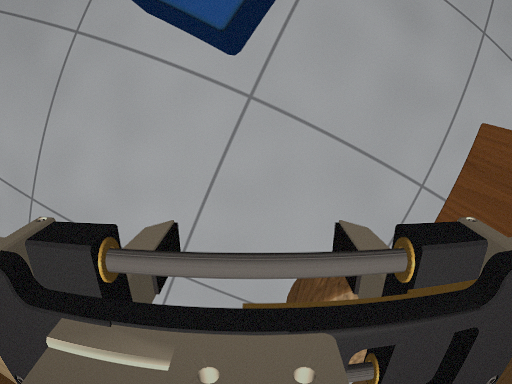

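The knob-shaped things in the top view are a black one at (217,182) on the lid boss, a teal one at (291,164) and a teal one at (214,257). The black one on the lid is meant. The jar is at (100,147), the plates at (93,216) and the bin at (410,200). I'll confirm the knob in an enlarged crop and measure it.

```bash
cat > h.py <<'E'
import numpy as np,cv2
from cell import arm
def ray(n,uv,c=None):
    c=c or arm.get_calibration(n);K,E=c["intrinsics"],c["extrinsics"]
    K=np.array(K);E=np.array(E)
    d=np.array([(uv[0]-K[0,2])/K[0,0],(uv[1]-K[1,2])/K[1,1],1]);
    if n=="wrist":
        r=np.hypot(*d[:2]); d=np.array([*(d[:2]/r*np.sin(r)),np.cos(r)]) if r>0 else d
    return E[:3,3],E[:3,:3]@d
def onz(n,uv,z,c=None):
    o,d=ray(n,uv,c); return o+d*(z-o[2])/d[2]
E
python3 - <<'E'
from h import *
t=cv2.imread("pics/top0.png");s=cv2.imread("pics/scene0.png")
def blobs(im,x0,y0,x1,y1,f,mn=6):
    m=np.zeros(im.shape[:2],np.uint8); m[y0:y1,x0:x1]=f(im[y0:y1,x0:x1].astype(int)).astype(np.uint8)
    n,l,st,ce=cv2.connectedComponentsWithStats(m)
    for i in range(1,n):
        if st[i,4]>=mn: print(st[i],ce[i].round(1))
    return m
print("top dark");blobs(t,180,90,260,240,lambda a:a.max(2)<80)
print("top bar");m=blobs(t,208,172,227,192,lambda a:a.min(2)>110)
print("scene dark");blobs(s,222,190,330,265,lambda a:a.max(2)<80)
for z in(.08,.06): print(z,onz("top",(217.5,182),z).round(4))
cv2.imwrite("pics/c0.png",np.hstack([cv2.resize(t[150:215,185:250],(390,390),interpolation=2),cv2.resize(s[180:245,250:315],(390,390),interpolation=2)]))
E
```

```text
top dark
[220  98  25  50 716] [232.6 124.1]
[207 172  21  21 307] [217.5 182. ]
[198 217  17  14 173] [206.3 223.7]
top bar
[208 172   4   3   8] [209.1 172.6]
[224 172   3   3   6] [225.3 172.7]
[214 176   5  11  27] [216.  181.2]
scene dark
[301 190  15  17 167] [308.2 198.8]
[312 190   5   3   9] [314.  190.8]
[276 200  19  23 315] [284.9 212. ]
[226 226  42  35 779] [248.5 243. ]
0.08 [0.5322 0.0622 0.08  ]
0.06 [0.5334 0.0636 0.06  ]
```

View pics/c0.png

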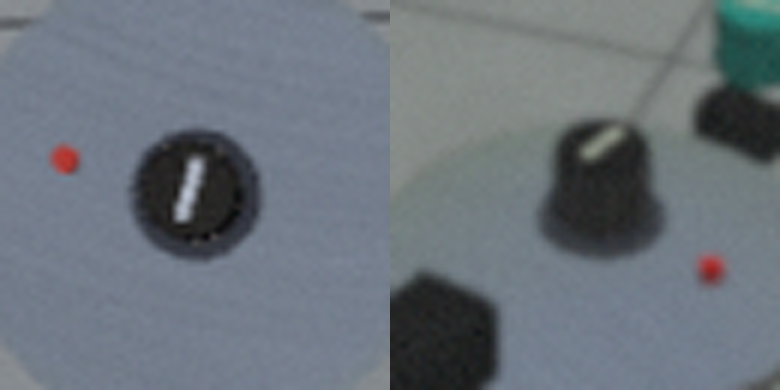

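Run:
```python
from h import *
t=cv2.imread("pics/top0.png");s=cv2.imread("pics/scene0.png")
def bar(im,x0,y0,x1,y1,n):
    a=im[y0:y1,x0:x1].astype(float).min(2); w=np.clip(a-80,0,None)
    yy,xx=np.mgrid[y0:y1,x0:x1]; c=np.array([(w*xx).sum(),(w*yy).sum()])/w.sum(); print(n,c,onz(n,c,.08)); 
    P=np.array([onz(n,(x,y),.08)[:2] for x,y in zip(xx.ravel(),yy.ravel())]);C=np.cov(P.T,aweights=w.ravel()+1e-9);e,v=np.linalg.eigh(C);print("ang",np.arctan(v[1,1]/v[0,1]))
    return c
a=bar(t,211,175,223,189,"top"); b=bar(s,279,200,291,209,"scene")
o1,d1=ray("top",a);o2,d2=ray("scene",b)
k=np.linalg.lstsq(np.stack([d1,-d2],1),o2-o1,rcond=None)[0]; print("tri",o1+k[0]*d1,o2+k[1]*d2)
# very black mask
g=t.max(2); m=np.zeros_like(g); m[170:194,205:230]=(g[170:194,205:230]<58); c=cv2.connectedComponentsWithStats(m); print(c[2],c[3])
for nm,uv,z in [("handle",(232.6,124.1),.055),("jar",(98.5,146),.11),("plates",(93,216),.02),("bin",(418,198),.187),("t1",(291,164),.03),("t2",(214,257),.03)]: print(nm,onz("top",uv,z).round(3))
from scipy.spatial.transform import Rotation as R
st=arm.observe();M=R.from_rotvec(st["ee_rot"]).as_matrix();print(M.round(3),st["clock"])
```

```text
top [216.07370737 181.15621562] [0.53454655 0.06590617 0.08      ]
ang -0.29861206041551613
scene [284.7235543  202.50634697] [0.52738675 0.06439165 0.08      ]
ang -0.13106454106533189
tri [0.53426277 0.06556984 0.08470372] [0.53383724 0.06666631 0.08475645]
[[     0      0    512    384 196403]
 [   208    173     18     18    205]] [[255.54062311 191.51038426]
 [216.5804878  181.55121951]]
handle [0.69  0.02  0.055]
jar [0.629 0.362 0.11 ]
plates [0.449 0.41  0.02 ]
bin [ 0.478 -0.425  0.187]
t1 [ 0.581 -0.138  0.03 ]
t2 [0.33  0.079 0.03 ]
[[ 0.909  0.417 -0.001]
 [ 0.417 -0.909  0.001]
 [-0.    -0.001 -1.   ]] 0.15
```

The measurements agree: the bar on the knob top triangulates to (0.534,0.066) at z 0.085, against 0.08 expected. The crop shows the black knob with its white bar on the boss. I'll take (0.533,0.065). First I raise the arm, then cross above the bin, turning the tool with the base joint.

```bash
python3 -m crank '[[1,0,0,0.1,0],[1,0,0,0.1,0],[1,0.038,0.088,0,0.067],[1,0.038,0.088,0,0.067],[1,0.038,0.088,0,0.067],[1,0.038,0.088,0,0.067],[1,0.038,0.088,0,0.067],[1,0.038,0.088,0,0.067]]' 20
python3 -m crank '[[1,0.038,0.088,0,0.067],[1,0.038,0.088,0,0.067],[1,0.038,0.088,0,0.067],[1,0.038,0.088,0,0.067],[1,0.038,0.088,0,0.067],[1,0.038,0.088,0,0.067],[1,0.038,0.088,0,0.067],[1,0.038,0.088,0,0.067]]'
python3 -m crank '[[1,0.038,0.088,0,0.067],[1,0.038,0.088,0,0.067],[1,0.038,0.088,0,0.067],[1,0,0,0,0.067],[1,0,0,0,0],[1,0,0,0,0],[1,0,0,0,0],[1,0,0,0,0]]'
python3 - <<'E'
from h import *
from scipy.spatial.transform import Rotation as R
s=arm.observe();print(s["joints"].round(3),s["position"],R.from_rotvec(s["ee_rot"]).as_matrix().round(3),s["force"],s["clock"])
c=arm.get_calibration("wrist");np.save("w1.npy",c["extrinsics"]);cv2.imwrite("pics/w1.png",arm.get_image("wrist")[:,:,::-1])
E
```

```text
clock: 0.82
position: [0.3518, -0.3551, 0.3236]
ee_rot: [-2.859, -1.301, 0.0]
force: [1.2, -0.3, -0.1]
width: 0.999
clock: 1.48
position: [0.4734, -0.0736, 0.3238]
ee_rot: [2.387, 2.042, -0.0]
force: [1.0, -1.6, -0.1]
width: 0.998
clock: 2.15
position: [0.5186, 0.0287, 0.3237]
ee_rot: [2.087, 2.348, -0.001]
force: [0.1, 0.3, -0.1]
width: 1.005
[ 0.282  0.256 -0.551  1.668  0.141  1.257 -0.181] [0.51855668 0.02872305 0.3236938 ] [[-0.118  0.993 -0.   ]
 [ 0.993  0.118 -0.001]
 [-0.001 -0.    -1.   ]] [ 0.14616386  0.3060759  -0.11792321] 2.15
```

View pics/w1.png

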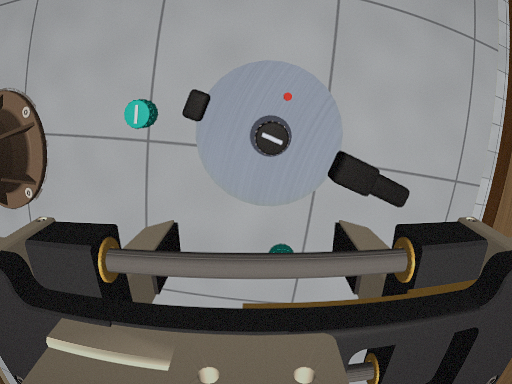

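The wrist view shows the black knob at (271,137) with its bar, the handle at lower right, and a teal decoy at (138,114). I'll refine the knob's position from this view.

Run:
```python
from h import *
w=cv2.imread("pics/w1.png");K=arm.get_calibration("wrist")["intrinsics"];c={"intrinsics":K,"extrinsics":np.load("w1.npy")}
x0,y0,x1,y1=258,126,288,152
a=w[y0:y1,x0:x1].astype(float).min(2);wt=np.clip(a-110,0,None);
m=(wt>0).astype(np.uint8);n,l,st,ce=cv2.connectedComponentsWithStats(m);print(st,ce)
i=1+np.argmax([st[j,4]*(abs(ce[j]-[13,13]).sum()<10) for j in range(1,n)]);p=ce[i]+[x0,y0]
print(p,onz("wrist",p,.08,c))
ys,xs=np.where(l==i);P=np.array([onz("wrist",(x+x0,y+y0),.08,c)[:2] for x,y in zip(xs,ys)])
e,v=np.linalg.eigh(np.cov(P.T));print("ang",np.arctan(v[1,1]/v[0,1]),P.min(0),P.max(0))
g=w.max(2);m=np.zeros_like(g);m[110:165,245:300]=g[110:165,245:300]<60
n,l,st,ce=cv2.connectedComponentsWithStats(m);print(st[1:],ce[1:])
# lid centre
hsv=w.astype(int);b=w[...,0].astype(int)-w[...,2];mm=((b>12)&(w.min(2)>70)).astype(np.uint8)
n,l,st,ce=cv2.connectedComponentsWithStats(mm);j=1+np.argmax(st[1:,4]);cn=max(cv2.findContours((l==j).astype(np.uint8),0,1)[0],key=len)
Q=np.float32([onz("wrist",q[0],.02,c)[:2] for q in cn]);print(st[j],cv2.minEnclosingCircle(Q))
```

```text
[[  0   0  30  26 667]
 [ 26   0   1   1   1]
 [  4   7  21  12 105]
 [ 27  22   3   4   7]] [[14.43478261 12.41229385]
 [26.          0.        ]
 [13.87619048 12.40952381]
 [28.42857143 24.        ]]
[271.87619048 138.40952381] [0.53472468 0.06730521 0.08      ]
ang -0.29717696727160503 [0.52120784 0.06121188] [0.54836566 0.07320271]
[[255 121  34  34 734]] [[271.60217984 137.58038147]]
[  196    60   147   145 14968] ((0.5342417359352112, 0.06855472922325134), 0.11167044192552567)
```

```bash
python3 -m crank '[[1,0.04,0.0955,0,0],[1,0,0,-0.1,0],[1,0,0,-0.1,0],[1,0,0,-0.1,0],[1,0,0,-0.1,0],[1,0,0,-0.08,0],[1,0,0,0,0],[1,0,0,0,0]]'
python3 - <<'E'
from h import *
c=arm.get_calibration("wrist");np.save("w2.npy",c["extrinsics"]);cv2.imwrite("pics/w2.png",arm.get_image("wrist")[:,:,::-1]);
cv2.imwrite("pics/t2.png",cv2.resize(arm.get_image("scene")[150:270,210:340,::-1],None,fx=5,fy=5))
E
```

```text
clock: 2.87
position: [0.534, 0.0676, 0.1312]
ee_rot: [-2.082, -2.35, 0.004]
force: [0.8, 0.2, 1.8]
width: 1.001
```

View pics/w2.png

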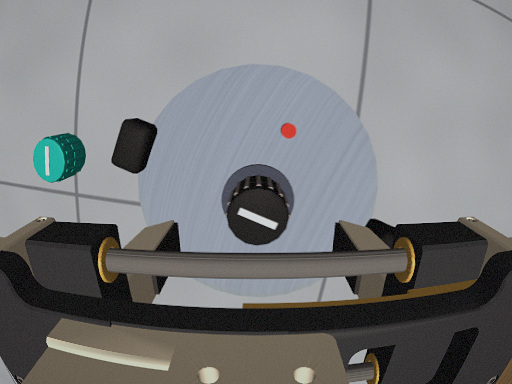

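View pics/t2.png

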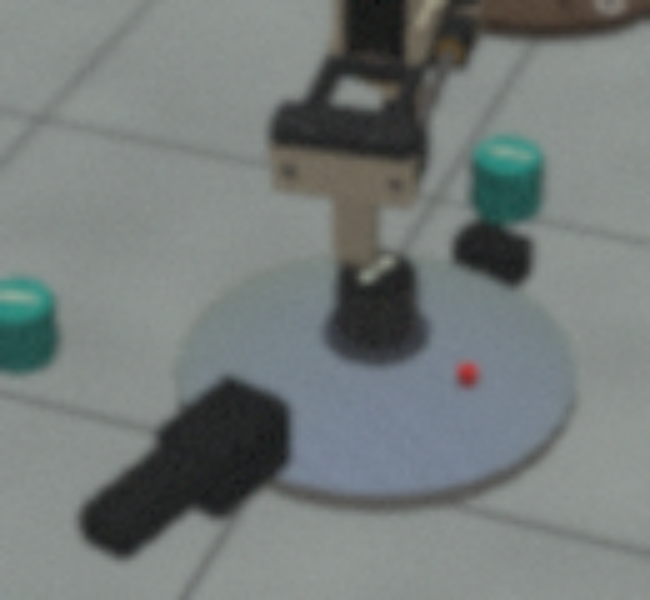

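The wrist view has the knob top at (258,216), midway between the fingers (left about 155, right about 360). I'll check its position along the other axis before descending.

Run:
```python
from h import *
w=cv2.imread("pics/w2.png");K=arm.get_calibration("wrist")["intrinsics"];c={"intrinsics":K,"extrinsics":np.load("w2.npy")}
m=np.zeros(w.shape[:2],np.uint8);m[195:240,232:285]=w[195:240,232:285].min(2)>110
n,l,st,ce=cv2.connectedComponentsWithStats(m)
for i in range(1,n):
    if st[i,4]>40:print(st[i],ce[i],onz("wrist",ce[i],.08,c))
print(arm.observe()["position"],arm.observe()["force"])
```

```text
[237 208  41  22 316] [257.19620253 218.25316456] [0.53477074 0.06732995 0.08      ]
[0.53617765 0.06854084 0.13391235] [ 0.10044692  0.00241282 -0.16449622]
```

```bash
python3 -m crank '[[1,-0.0035,-0.003,-0.06,0],[1,0,0,-0.06,0],[1,0,0,-0.055,0],[1,0,0,0,0],[1,0,0,0,0],[1,0,0,0,0],[1,0,0,0,0],[1,0,0,0,0]]'
python3 -c "
from h import *
s=arm.observe();print(s['position'],s['force'],s['ft_torque'])"
```

```text
clock: 3.63
position: [0.5346, 0.0674, 0.0635]
ee_rot: [2.081, 2.351, 0.003]
force: [-0.7, 0.2, -0.4]
width: 1.002
[0.53455332 0.06742486 0.06345532] [-0.71511043  0.21246379 -0.36113573] [-0.03087522 -0.10406866 -0.01090064]
```

```bash
python3 -m crank '[[0.3,0,0,0,0],[0.3,0,0,0,0],[0.3,0,0,0,0],[0.3,0,0,0,0],[0.3,0,0,0,0],[0.3,0,0,0,0],[0.3,0,0,0,0],[0.3,0,0,0,0]]' 25
python3 -c "
from h import *
s=arm.observe();print(s['position'],s['force'],s['ft_torque'],s['width'])"
```

```text
clock: 4.3
position: [0.5334, 0.0672, 0.0617]
ee_rot: [-2.082, -2.353, -0.0]
force: [-0.2, 0.5, -1.0]
width: 0.474
[0.53342773 0.06722779 0.06170202] [-0.17816188  0.49608792 -0.95704439] [ 0.02157525 -0.07589918 -0.03470858] 0.47447896966576125
```

The knob is gripped: opening 43.6 mm against its 44 mm diameter. I'll try counter-clockwise in small steps, watching the torque.

```bash
for k in 1; do python3 -m crank '[[0.3,0,0,0,0.04],[0.3,0,0,0,0.04],[0.3,0,0,0,0.04],[0.3,0,0,0,0],[0.3,0,0,0,0],[0.3,0,0,0,0],[0.3,0,0,0,0],[0.3,0,0,0,0]]'; done
cat > st.py <<'E'
from h import *
from scipy.spatial.transform import Rotation as R
s=arm.observe();M=R.from_rotvec(s['ee_rot']).as_matrix();print(s['clock'],s['position'].round(4),'yaw(x)',np.arctan2(M[1,0],M[0,0]).round(4),s['force'].round(2),s['ft_torque'].round(3),s['width'].round(3),s['joints'][6].round(3),s['joint_efforts'][6].round(3))
E
python3 st.py
```

```text
clock: 4.97
position: [0.5333, 0.0672, 0.0617]
ee_rot: [1.931, 2.478, -0.0]
force: [0.9, -0.6, -0.8]
width: 0.477Traceback (most recent call last):
  File "st.py", line 3, in <module>
    s=arm.observe();M=R.from_rotvec(s['ee_rot']).as_matrix();print(s['clock'],s['position'].round(4),'yaw(x)',np.arctan2(M[1,0],M[0,0]).round(4),s['force'].round(2),s['ft_torque'].round(3),s['width'].round(3),s['joints'][6].round(3),s['joint_efforts'][6].round(3))
                                                                                                                                                                                             ^^^^^^^^^^^^^^^^
AttributeError: 'float' object has no attribute 'round'
```

```bash
sed -i "s/s\['width'\].round(3)/s['width']/" st.py; python3 st.py; python3 -m crank '[[0.3,0,0,0,0.04],[0.3,0,0,0,0.04],[0.3,0,0,0,0],[0.3,0,0,0,0],[0.3,0,0,0,0],[0.3,0,0,0,0],[0.3,0,0,0,0],[0.3,0,0,0,0]]';python3 st.py
```

```text
4.9667 [0.5333 0.0672 0.0617] yaw(x) 1.8177 [ 0.86 -0.57 -0.81] [ 0.    -0.139  0.044] 0.47741645551644074 -0.355 -0.015
clock: 5.63
position: [0.5335, 0.0673, 0.0618]
ee_rot: [1.825, 2.557, 0.0]
force: [0.1, -0.3, -0.2]
width: 0.479
5.6333 [0.5335 0.0673 0.0618] yaw(x) 1.9017 [ 0.14 -0.29 -0.16] [-0.021 -0.276 -0.049] 0.47917639278228386 -0.287 -0.01
```

```bash
python3 -m crank '[[0.3,0,0,0,0.04],[0.3,0,0,0,0.04],[0.3,0,0,0,0],[0.3,0,0,0,0],[0.3,0,0,0,0],[0.3,0,0,0,0],[0.3,0,0,0,0],[0.3,0,0,0,0]]';python3 st.py
```

```text
clock: 6.3
position: [0.5335, 0.0672, 0.0618]
ee_rot: [1.717, 2.631, 0.0]
force: [0.6, 0.0, -1.1]
width: 0.478
6.3 [0.5335 0.0672 0.0618] yaw(x) 1.9854 [ 0.57  0.03 -1.11] [-0.054 -0.342 -0.01 ] 0.47792311549520317 -0.219 -0.007
```

```bash
python3 -m crank '[[0.3,0,0,0,0.04],[0.3,0,0,0,0.04],[0.3,0,0,0,0],[0.3,0,0,0,0],[0.3,0,0,0,0],[0.3,0,0,0,0],[0.3,0,0,0,0],[0.3,0,0,0,0]]';python3 st.py
python3 - <<'E'
from h import *
cv2.imwrite("pics/w3.png",arm.get_image("wrist")[:,:,::-1])
E
```

```text
clock: 6.97
position: [0.5334, 0.0672, 0.0618]
ee_rot: [1.605, 2.701, 0.0]
force: [1.1, -0.7, 0.0]
width: 0.476
6.9667 [0.5334 0.0672 0.0618] yaw(x) 2.0693 [ 1.05 -0.7   0.05] [-0.053 -0.34  -0.026] 0.4757723788896141 -0.151 -0.009
```

View pics/w3.png

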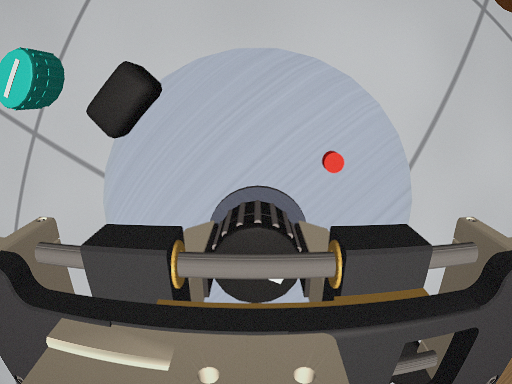

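Run:
```python
from h import *
w=cv2.imread("pics/w3.png")[180:310,190:330];s=arm.get_image("scene")[180:245,250:315,::-1]
cv2.imwrite("pics/c3.png",np.hstack([cv2.resize(w,(420,390),interpolation=2),cv2.resize(s,(370,390),interpolation=2)]))
```

```text
(no output)
```

View pics/c3.png

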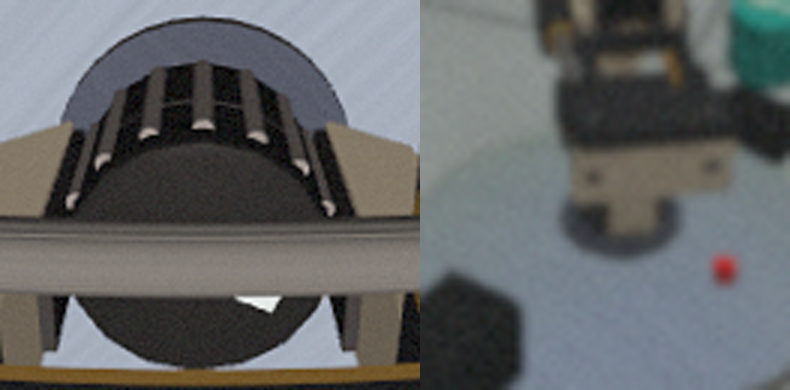

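Counter-clockwise has turned 0.38 rad with no torque. The bar tip, at about (282,282), has kept its angle relative to the gripper, so the knob is turning along and not slipping. I'll go on with watched steps.

```bash
python3 -m crank '[[0.3,0,0,0,0.04],[0.3,0,0,0,0.04],[0.3,0,0,0,0.04],[0.3,0,0,0,0],[0.3,0,0,0,0],[0.3,0,0,0,0],[0.3,0,0,0,0],[0.3,0,0,0,0]]';python3 st.py
```

```text
clock: 7.73
position: [0.5333, 0.0672, 0.0617]
ee_rot: [-1.432, -2.796, 0.0]
force: [0.0, 0.7, -0.6]
width: 0.477
7.7333 [0.5333 0.0672 0.0617] yaw(x) 2.1947 [ 0.04  0.68 -0.64] [-0.038 -0.234 -0.032] 0.4768761978202462 -0.048 -0.015
```

Past 0.5 rad, which is beyond the bind range, and still no resistance. This is the free direction, so I continue to about 1.2 rad.

```bash
python3 -m crank '[[0.3,0,0,0,0.055],[0.3,0,0,0,0.055],[0.3,0,0,0,0.055],[0.3,0,0,0,0.055],[0.3,0,0,0,0.055],[0.3,0,0,0,0.055],[0.3,0,0,0,0],[0.3,0,0,0,0]]';python3 st.py; python3 -m crank '[[0.3,0,0,0,0.055],[0.3,0,0,0,0.055],[0.3,0,0,0,0.055],[0.3,0,0,0,0.055],[0.3,0,0,0,0.055],[0.3,0,0,0,0.055],[0.3,0,0,0,0],[0.3,0,0,0,0]]';python3 st.py
python3 - <<'E'
from h import *
cv2.imwrite("pics/c4.png",np.hstack([cv2.resize(arm.get_image("wrist")[180:310,190:330,::-1],(420,390),interpolation=2),cv2.resize(arm.get_image("top")[150:215,185:250,::-1],(370,390),interpolation=2)]))
E
```

```text
clock: 8.4
position: [0.5334, 0.0672, 0.0617]
ee_rot: [-0.933, -3.0, -0.0]
force: [0.8, -0.7, -1.1]
width: 0.478
8.4 [0.5334 0.0672 0.0617] yaw(x) 2.5387 [ 0.83 -0.65 -1.14] [ 0.046 -0.333  0.027] 0.47799073800159086 0.234 0.378
clock: 9.07
position: [0.5333, 0.0673, 0.0617]
ee_rot: [-0.404, -3.115, -0.0]
force: [-0.5, 0.1, -0.5]
width: 0.475
9.0667 [0.5333 0.0673 0.0617] yaw(x) 2.8834 [-0.52  0.13 -0.53] [ 0.093 -0.199 -0.023] 0.4748515181435161 0.519 0.353
```

View pics/c4.png

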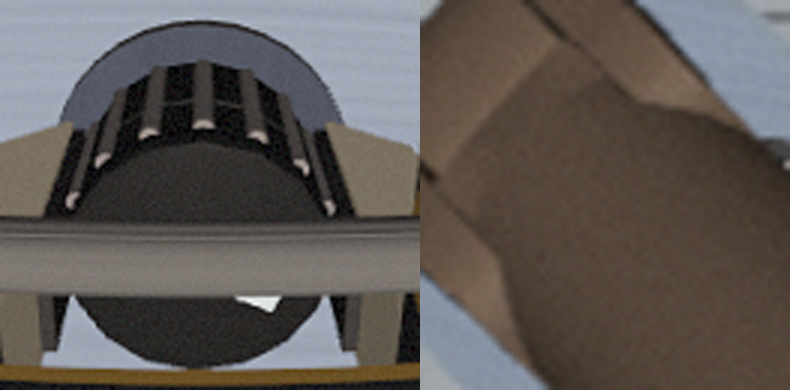

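The bar and ribs look exactly as in the previous crop, so the knob has turned 1.19 rad with the gripper and there's no bind. I'll lift gently first and watch the force.

```bash
python3 -m crank '[[0.3,0,0,0.005,0],[0.3,0,0,0.005,0],[0.3,0,0,0.005,0],[0.3,0,0,0,0],[0.3,0,0,0,0],[0.3,0,0,0,0],[0.3,0,0,0,0],[0.3,0,0,0,0]]';python3 st.py
```

```text
clock: 9.83
position: [0.5333, 0.0672, 0.0676]
ee_rot: [-0.4, -3.116, -0.0]
force: [0.2, -0.7, -1.0]
width: 0.479
9.8333 [0.5333 0.0672 0.0676] yaw(x) 2.8864 [ 0.24 -0.67 -1.05] [ 0.108 -0.141  0.026] 0.47909844474762564 0.529 -0.002
```

It's 6 mm up, past the 2 mm of play, with only about 1 N (the knob's weight). It's free, so I lift the rest of the way.

```bash
python3 -m crank '[[0.3,0,0,0.02,0],[0.3,0,0,0.03,0],[0.3,0,0,0.03,0],[0.3,0,0,0.03,0],[0.3,0,0,0.04,0],[0.3,0,0,0.04,0],[0.3,0,0,0.03,0],[0.3,0,0,0.015,0]]';python3 -m crank '[[0.3,0,0,0,0],[0.3,0,0,0,0],[0.3,0,0,0,0],[0.3,0,0,0,0],[0.3,0,0,0,0],[0.3,0,0,0,0],[0.3,0,0,0,0],[0.3,0,0,0,0]]';python3 st.py
python3 - <<'E'
from h import *
s=arm.get_image("scene")[:,:,::-1];t=arm.get_image("top")[:,:,::-1];w=arm.get_image("wrist")[:,:,::-1]
cv2.imwrite("pics/t5.png",t)
cv2.imwrite("pics/s5.png",np.hstack([cv2.resize(s[130:280,180:400],(440,300)),cv2.resize(w[150:330,150:370],(360,300))]))
t0=cv2.imread("pics/top0.png")
for n,(x0,y0,x1,y1) in dict(jar=(80,130,130,165),plates=(50,175,135,255),bin=(360,150,460,250)).items(): print(n,np.abs(t.astype(int)-t0)[y0:y1,x0:x1].mean())
E
```

```text
clock: 10.5
position: [0.5342, 0.0676, 0.1643]
ee_rot: [0.399, 3.113, 0.001]
force: [-0.5, -0.5, -0.6]
width: 0.473
clock: 11.17
position: [0.5333, 0.0672, 0.1616]
ee_rot: [-0.4, -3.116, -0.0]
force: [0.7, -0.0, -0.8]
width: 0.473
11.1667 [0.5333 0.0672 0.1616] yaw(x) 2.8865 [ 0.72 -0.01 -0.84] [ 0.074 -0.107 -0.01 ] 0.4731810084847891 0.641 -0.001
jar 16.51961904761905
plates 16.967450980392158
bin 15.172266666666667
```

View pics/s5.png

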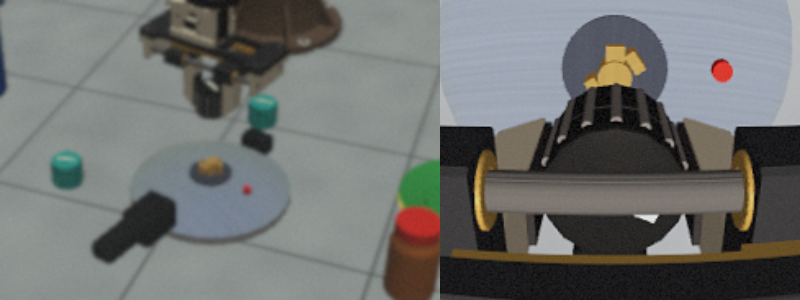

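View pics/t5.png

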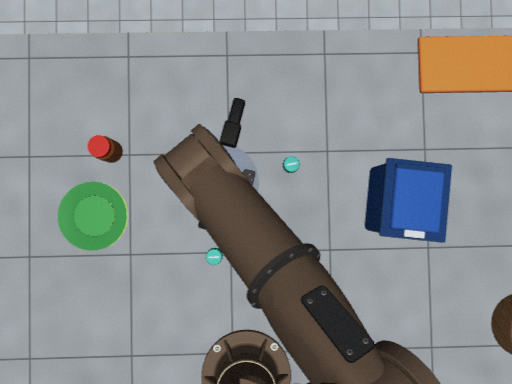

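The knob is held clear of the bare brass stem, and the jar, plates and bin look unmoved in the top view. The raw image differences of about 16 need explaining, so I'll compare the bystanders' mask centroids before handing in.

Run:
```python
from h import *
a=cv2.imread("pics/top0.png");b=cv2.imread("pics/t5.png")
print("background diff",np.abs(a.astype(int)-b)[60:120,260:400].mean(),"brightness",a[60:120,260:400].mean(),b[60:120,260:400].mean())
for n,(x0,y0,x1,y1),k in [("jar",(80,130,130,165),2),("plates",(50,175,135,255),1),("bin",(360,150,460,250),0)]:
    r=[]
    for im in(a,b):
        c=im[y0:y1,x0:x1].astype(int);m=c[...,k]*2-c.sum(2)+c[...,k]>60;ys,xs=np.where(m);r.append((xs.mean().round(2),ys.mean().round(2),m.sum()))
    print(n,r)
```

```text
background diff 20.73515873015873 brightness 139.33242063492062 160.06757936507935
jar [(np.float64(20.71), np.float64(16.85), np.int64(533)), (np.float64(21.16), np.float64(17.15), np.int64(559))]
plates [(np.float64(42.29), np.float64(40.72), np.int64(3823)), (np.float64(42.24), np.float64(40.71), np.int64(3831))]
bin [(np.float64(50.62), np.float64(48.6), np.int64(5632)), (np.float64(49.03), np.float64(48.58), np.int64(5907))]
```

The whole picture is about 20 levels brighter now, with the background differing just as much, which accounts for the differences. I'm handing in.

```bash
python3 -c "
from cell import arm
print(arm.sign_off())"
```

```text
the job is handed in; nothing more can be done
None
```

The black valve knob is off the lid and still held in the gripper, with its underside about 10 cm above the boss. I handed the job in at about 11.3 s of the 48 s.

- **Turning:** I tried counter-clockwise first and it was the free way. The knob turned 1.19 rad with no noticeable resistance. The bar and ribs kept the same position relative to the fingers, so it didn't slip.
- **Lifting:** A first 6 mm lift met only about 1 N, which is the knob's own weight. I then raised it straight up, and the pictures show the brass stem bare and the knob between the fingers.
- **Plates, jar and bin:** The plates' position in the top view matched to within 0.1 pixel. The jar's differed by about 0.5 pixel and the bin's by 1.6 pixels. The last picture was about 20 levels brighter overall, and the colour masks for both grew with it. By eye their outlines hadn't moved, so I put the difference down to lighting. That check is weaker for the bin and jar than for the plates.

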